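Press the tyre lever and spanner home in the foam case

ROBOT

A 6-joint arm with a two-finger parallel gripper is mounted at the origin on the work surface. World frame = base frame: x ahead of the robot, y to its left, z up, the work surface at z = 0. Lengths are in m, angles in rad, forces in N, time in s.
With the tool pointing down it reaches from about 0.25 to 0.725 m from the base axis. Payload 4 kg.
Tool frame: the origin (TCP) lies on the centre line of the jaws, within the pads' length; the fingertips stand 22 mm ahead of it and the grasp point (between the pads) lies 3 mm ahead of it; x points along the fingers, y is the direction in which the jaws open and shut, and the axes are right-handed (so a half turn about x gives the same grasp; the last joint's range is limited). The gripper opens to 85 mm and grips with 20 to 120 N. Pads are 22 mm wide; open, the fingers measure 114 mm over their backs; the gripper's body (76 mm by 85 mm) begins 54 mm behind the grasp point. The pads swing forward as they close: fully open they stand 13 mm farther back than shut.
Start: joints at [-1.22, 0.241, 0.005, 1.335, 0, 1.571], TCP at [0.172, -0.47, 0.253] pointing down, gripper open.
Joint ranges: [-2.72, 2.72], [-1.05, 1.87], [-1.09, 1.28], [-1.99, 2.15], [-1.42, 1.44], [-3.14, 3.14]. Speed limits (rad/s): [2.79, 2.79, 3.14, 3.14, 3.14, 3.14].

INTERFACE

Orientations are given as [roll, pitch, yaw] about the fixed x, y, z axes, in that order (R = Rz(yaw) Ry(pitch) Rx(roll)).
In Python, from rig import manip, cams gives the robot as it stands. The module is installed in compiled form; this text tells all that it offers.
- The arm moves only by the tool play_rows, never from a script. Its argument "steps" is a list that holds one entry, the list of rows, each a list of 6 numbers: the shift along the world's x, y, z in cm, then the turn, a rotation vector about the world's x, y, z in degrees. In form: [[[x, y, z, wx, wy, wz], ...]]. A call has 1 to 10 rows; each row shifts and turns the commanded pose from where the row before left it; what a row does not reach is not made up. A row lasts 1/10 s, in which the tool goes at most 50 mm and 8.59 degrees, less where a joint would pass 70% of its speed; a pose out of reach is approached as far as the arm can. A call with a gripper value outside its range is refused whole. "grip" is the closure, from 0 (fully open) to 1 (shut), set as the call begins (left out, the last holds). The fingers move at their own pace and stop on an object; "squeeze" is the grip in N (left out, the last holds). Time passes only in rows, so rows that do not move let the fingers close. It gives the time, the measured TCP pose, the force and the opening at its end, in the units of the state.
- manip.state(): the state, without advancing time (a new reading comes with each control period).
- cams.grab_frame(name): name is "side" or "top" or "wrist"; returns a dict with "pixels" (384x512x3 uint8, red, green, blue), "camera_matrix" (3x3 intrinsics, pixels), "R" (3x3) and "t" (3): a world point X has camera coordinates R X + t; the wrist camera has in their place "mount" (4x4, takes a point from camera to tool coordinates, whose origin is the TCP and whose axes are the tool frame's). Camera axes: x right, y down, z forward; pixel columns grow to the right and rows downward; lengths in m; the calibration is good to about 2 mm. A picture is of the moment at which its call begins: read the wrist's pose just before it. There is no depth.
- manip.hand_in(): hands the job in, once; it reports no verdict.
The state is a dict: "clock": time; "qpos": joint angles; "dq": joint speeds; "effort": joint torques, N m; "tcp_pos": TCP position; "eef_rot": TCP orientation; "ft_force": force on the tool from outside, world axes, zero at the start; "moment": the same for the moment, N m; "width": finger opening in m.
Only numpy, scipy, OpenCV 4.12 (cv2) and the standard library are available. Lean on these libraries where they do the work, as an engineer would, in place of code of your own. Each camera call takes 0.05 s, during which the arm holds its last target.

TASK

Pack the foam tool case: lay the loose pink tyre lever in the one empty cutout, narrow tip at the cutout's narrow end, and press it fully home at both ends. The grey spanner has only been dropped into its own cutout, so press that fully home along its whole length too. Leave the other lever seated and all the other things where they are.

Things in the scene. Friction and masses are not known exactly. Their poses are not given: they have to be found in the camera images.
- case: Open tool case, fixed: black shell filled with dark foam, 182 (x) x 226 (y) x 24 mm high. Origin: centre of its underside, on the shelf top (z = 0); z up; cutouts run along its y. Foam top 24 mm above the origin. Two equal lever cutouts at x = -56 and 0 mm, spanner cutout at x = +58 mm. A tool fully home rests on its cutout's floor, its top 27 mm above this origin (3 mm above the foam)
- case_middle (a point): Middle of the foam's top face. Sprung foam pads in every cutout slope inwards from the mouth (23 mm apart at the top for a lever, 18 mm for the spanner) and pinch the tool: laid in, it stops on them 4 to 9 mm above home; about 7 to 15 N downwards, pressed near one end and then the other, takes it home (pressing one end can lift the other a little)
- spanner_slot (a point): Middle of the floor of the spanner's cutout, 9 mm below the foam top; the cutout is 180 mm long along the case's y, centred on the case
- gap: The empty lever cutout (one of the two; varies). Origin on its floor, 13 mm below the foam top, where the lever's origin belongs; axes as the case, +y to the narrow end. Wide part 24 mm wide, y = -49 to +49 mm; then a narrow part for the tip, 18 mm wide, to y = +83 mm
- lever: The loose tyre lever on the shelf, pink plastic, 120 mm long, 40 g. Origin: underside, under the middle of its wide part; +y points to the tip, z up. Wide part 18 mm (x) x 90 mm (y) x 16 mm thick; from y = +45 to +75 mm a tip 10 mm wide and 9 mm thick with a small 13 mm high hook at its end
- lever_mid (a point): Centre of the wide part of the loose lever, 8 mm above its underside; same axes as the lever
- lever_heel (a point): On top of the loose lever, 40 mm from lever_mid towards the blunt end (-y)
- lever_neck (a point): On top of the loose lever, 40 mm from lever_mid towards the tip (+y)
- spanner: Double open-ended spanner, grey steel, lying in its cutout's mouth but proud of home, 165 mm long along its y, 12 mm thick, 130 g; shaft 14 mm wide, heads 32 mm wide whose forks begin 60 mm from the middle. Origin: underside, middle of the length
- spanner_mid (a point): Centre of the spanner, 6 mm above its underside; y along its length
- spanner_end_a (a point): On top of the spanner, 45 mm from the middle towards -y
- spanner_end_b (a point): On top of the spanner, 45 mm from the middle towards +y
- lever2_mid (a point): Centre of the wide part of the second, equal tyre lever, already home in the other lever cutout: leave it so
- lever2_heel (a point): On top of the second lever, 40 mm towards its blunt end
- lever2_neck (a point): On top of the second lever, 40 mm towards its tip
- bowl_rim (a point): Centre of the mouth of a small stainless bowl, 104 mm wide, 42 mm high; bystander
- green_box: Lidded green plastic box, closed, 118 x 158 x 76 mm; origin under its centre; bystander
- oil: Upright white oil bottle, 38 mm wide, 105 mm high; origin under its centre; bystander
- tin: Flat aluminium tin, 44 x 70 x 22 mm; origin under its centre; bystander
- pump: Hand pump lying along its y, 225 mm long, 30 mm high; origin under its middle; bystander
- brush_grip (a point): Handle of a small lying brush; bystander
Things that resemble listed ones, but are neither listed nor needed, are in the scene too. Leave any green look-alike of the lever alone.

How it is judged:
By the outcome, as a careful person would: the job done as asked, in the order asked, and still so for the second after the job is handed in, with the robot touching nothing.
It also fails if it takes over 72 s, if anything falls off the work surface, if the arm or the gripper's body presses on something with over 40 N, if the wrist force passes 120 N, or if a joint passes its speed limit or range.

## Working session

There is one attempt and no reset: what is moved stays moved. The work goes in short steps, Python scripts to look and compute and a tool call to move; the robot and the scene stay as the last step left them, time stands still between calls to the robot, and variables do not carry over. Pictures are saved under pics/ and viewed, and the job is handed in when it is done.

Besides the shell and the picture viewer there is one more tool, called after ">>>" as name(argument=value, ...), one argument or row to a line, values as JSON. play_rows: Moves the arm, as the interface text tells. Its arguments: {"type":"object","properties":{"steps":{"type":"array","items":{"type":"array","items":{"type":"array","items":{"type":"number"}}}},"grip":{"type":"number"},"squeeze":{"type":"number"}},"required":["steps"]}

```bash
mkdir -p pics; ls
cat > h.py <<'E'
from rig import manip, cams
import numpy as np, cv2
from scipy.spatial.transform import Rotation as Ro
def grab(n,fn=None):
    s=manip.state(); f=cams.grab_frame(n)
    if fn: cv2.imwrite('pics/'+fn,f['pixels'][:,:,::-1])
    K=np.array(f['camera_matrix'])
    if n=='wrist':
        M=np.array(f['mount']); T=np.eye(4); T[:3,:3]=Ro.from_euler('xyz',s['eef_rot']).as_matrix(); T[:3,3]=s['tcp_pos']
        W=T@M; R=W[:3,:3].T; t=-R@W[:3,3]
    else: R=np.array(f['R']); t=np.array(f['t'])
    return f['pixels'],K,R,t
def ray(c,u,v,z):
    _,K,R,t=c; d=R.T@np.linalg.inv(K)@np.array([u,v,1.]); o=-R.T@t
    return o+d*(z-o[2])/d[2]
def proj(c,X):
    _,K,R,t=c; p=K@(R@np.array(X)+t); return p[:2]/p[2]
E
python3 - <<'E'
from h import *
print(manip.state())
for n in ['top','side','wrist']: 
    c=grab(n,n+'0.png'); print(n,-c[2].T@c[3])
E
```

```text
pics
{'clock': 0.0, 'qpos': array([-1.22000888e+00,  2.41415378e-01,  3.69168526e-03,  1.33516989e+00,
       -1.11330606e-05,  1.57076482e+00]), 'dq': array([-0.00010672, -0.00071511,  0.00022407, -0.00086538, -0.00046788,
       -0.00070375]), 'effort': array([ 9.73944079e-04, -3.72323692e+01,  2.52403468e+01,  1.70221488e-02,
       -4.47520745e-05, -6.86366121e-06]), 'tcp_pos': array([ 0.17161299, -0.46899815,  0.25239927]), 'eef_rot': array([-1.5655195 ,  1.56869904,  1.92689211]), 'ft_force': array([ 0.95597961,  0.67139572, -0.86700241]), 'moment': array([0.02583975, 0.02225337, 0.02883865]), 'width': 0.08515535234418666}
top [ 0.32831549 -0.01340181  1.27170506]
side [0.37286056 0.82159635 0.69076173]
wrist [ 0.23727626 -0.44587456  0.37371312]
```

View pics/top0.png

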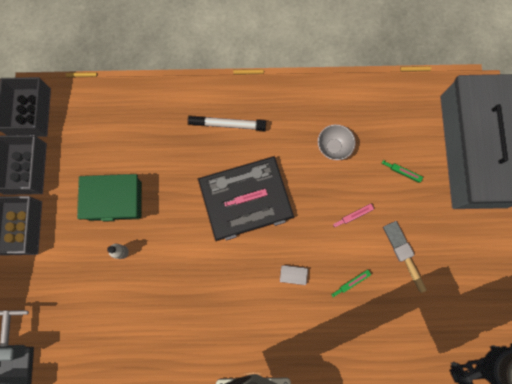

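View pics/side0.png

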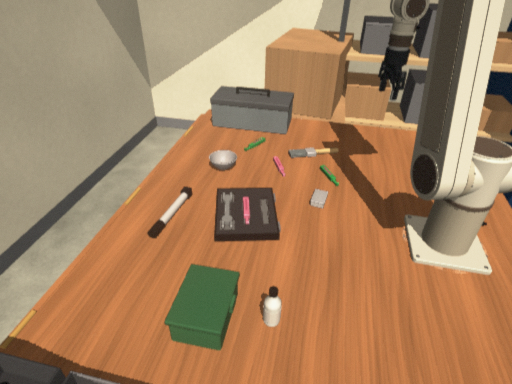

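View pics/wrist0.png

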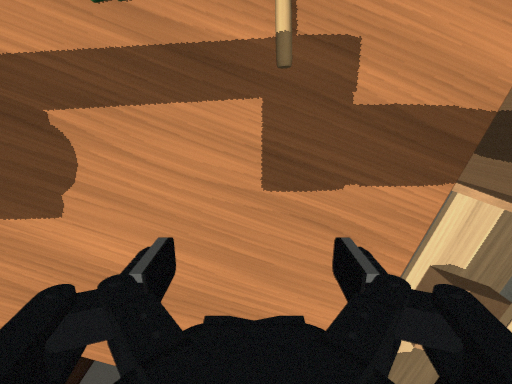

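The top view shows the case at (246,198) with a pink lever in its middle cutout at (246,198). The nearer cutout at (252,217) looks empty and the spanner is at (240,179). Candidates for the loose lever are pink (354,215), which is on the shelf, pink (246,198), which is seated, and green (403,171) and (352,283), which are decoys. I choose (354,215) and will check it in a close crop.

Run:
```python
from h import *
c=grab('top'); im=c[0][:,:,::-1]
a=cv2.resize(im[150:245,190:300],None,fx=5,fy=5,interpolation=cv2.INTER_CUBIC)
b=cv2.resize(im[190:240,320:385],None,fx=4,fy=4,interpolation=cv2.INTER_CUBIC)
o=np.zeros((475,800,3),np.uint8); o[:,:550]=a; o[:200,550:800]=b[:,:250]; cv2.imwrite('pics/crop1.png',o)
hsv=cv2.cvtColor(im,cv2.COLOR_BGR2HSV)
m=((hsv[...,0]>155)&(hsv[...,1]>90)&(hsv[...,2]>90)).astype(np.uint8)
n,l,st,ce=cv2.connectedComponentsWithStats(m)
for i in range(1,n):
    if st[i,4]>20:
        cs,_=cv2.findContours((l==i).astype(np.uint8),0,1)
        print(st[i],ce[i],cv2.minAreaRect(cs[0]))
        p=np.argwhere(l==i)[:,::-1]
        W=np.array([ray(c,u,v,0.015 if ce[i][0]>300 else 0.027)[:2] for u,v in p]); mu=W.mean(0)
        u,s,vt=np.linalg.svd(W-mu); q=(W-mu)@vt.T; d=vt[0]
        print(mu,d,np.degrees(np.arctan2(d[1],d[0])),q.min(0),q.max(0))
        for k in np.linspace(q[:,0].min(),q[:,0].max(),9)[:-1]:
            w=(q[:,0]>=k)&(q[:,0]<k+np.ptp(q[:,0])/8); print(round(k,3),w.sum(),np.ptp(q[w,1]).round(4))
```

```text
[224 189  44  17 299] [247.42474916 197.03010033] ((245.2247772216797, 197.58258056640625), (7.75839376449585, 44.34735870361328), 73.3007583618164)
[0.5694853  0.00531086] [ 0.2805857  -0.95982898] -73.70483583232317 [-0.06716834 -0.01086358] [0.05481755 0.01116183]
-0.067 20 0.0097
-0.052 26 0.0126
-0.037 40 0.0206
-0.021 44 0.0214
-0.006 42 0.0214
0.009 44 0.0212
0.024 41 0.0204
0.04 42 0.0213
[334 204  40  23 240] [355.05       214.60416667] ((352.800048828125, 215.60003662109375), (6.260990142822266, 42.93250274658203), 63.43495178222656)
[ 0.51699873 -0.29041048] [-0.43233628  0.90171245] 115.61591821992617 [-0.05384498 -0.008708  ] [0.06704524 0.00853369]
-0.054 34 0.0172
-0.039 36 0.0172
-0.024 33 0.0159
-0.009 34 0.016
0.007 33 0.0159
0.022 33 0.0159
0.037 20 0.0098
0.052 16 0.0074
```

View pics/crop1.png

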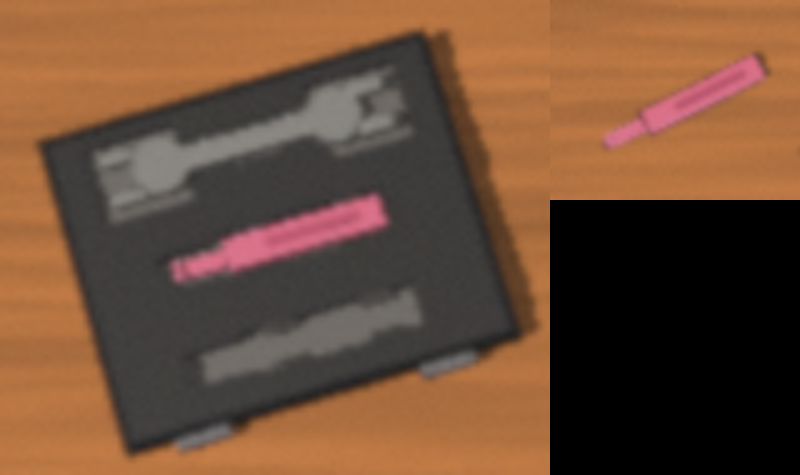

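The close crop confirms it: the pink lever at (354,215) lies on the shelf, wide part to the right and tip to the left. The case cutout at (252,217) is empty and its narrow end is to the left. The spanner is furthest from the base. Next I work out the approach.

```bash
cat >> h.py <<'E'
def plan(pos,jaw_deg):
    """shift cm and rotvec deg to reach pos with tool x down, tool y along +-jaw angle"""
    s=manip.state(); R=Ro.from_euler('xyz',s['eef_rot']).as_matrix()
    a=np.radians(jaw_deg); out=[]
    for sg in (1,-1):
        y=sg*np.array([np.cos(a),np.sin(a),0]); x=np.array([0,0,-1.]); T=np.c_[x,y,np.cross(x,y)]
        out.append(np.degrees(Ro.from_matrix(T@R.T).as_rotvec()).round(2))
    print('now',s['tcp_pos'].round(4),'tooly',R[:,1].round(3),'toolx',R[:,0].round(3),'t',s['clock'],'q',s['qpos'].round(2))
    print('shift cm',((np.array(pos)-s['tcp_pos'])*100).round(2),'rot',out)
E
python3 - <<'E'
from h import *
c=np.array([.517,-.2904]); d=np.array([-.4323,.9017])
m=c-0.009*d; print(m)
plan([m[0],m[1],.25],25.6)
E
```

```text
[ 0.5208907 -0.2985153]
now [ 0.1717 -0.4692  0.2528] tooly [ 0.344 -0.939 -0.001] toolx [-0.     0.001 -1.   ] t 0.2 q [-1.22  0.24  0.    1.34 -0.    1.57]
shift cm [34.92 17.07 -0.28] rot [array([-3.00e-02, -8.00e-02,  9.55e+01]), array([-7.00e-02,  3.00e-02, -8.45e+01])]
```

>>> play_rows(
  steps=[
    [[2.5,1.2,0,0,0,6.8],[2.5,1.2,0,0,0,6.8],[2.5,1.2,0,0,0,6.8],[2.5,1.2,0,0,0,6.8],[2.5,1.2,0,0,0,6.8],[2.5,1.2,0,0,0,6.8],[2.5,1.2,0,0,0,6.8],[2.5,1.2,0,0,0,6.8],[2.5,1.2,0,0,0,6.8],[2.5,1.2,0,0,0,6.8]],
  ],
)

```text
clock: 1.2
tcp_pos: [0.4227, -0.3488, 0.253]
eef_rot: [-2.126, 1.57, 2.558]
ft_force: [-0.0, 0.1, -0.8]
width: 0.0855
```

>>> play_rows(
  steps=[
    [[2.5,1.2,0,0,0,6.8],[2.5,1.2,0,0,0,6.8],[2.5,1.2,0,0,0,6.8],[2.4,1.4,-1.5,0,0,7.1],[0,0,-1.5,0,0,0],[0,0,0,0,0,0],[0,0,0,0,0,0]],
  ],
)

```text
clock: 1.9
tcp_pos: [0.5204, -0.2994, 0.223]
eef_rot: [-2.451, 1.569, 2.708]
ft_force: [0.3, -1.0, -0.5]
width: 0.0854
```

Run:
```python
from h import *
plan([.5209,-.2985,.25],25.6); c=grab('wrist','w1.png')
print(-c[2].T@c[3],proj(c,[.5209,-.2985,.016]))
```

```text
now [ 0.5204 -0.2994  0.223 ] tooly [ 0.902  0.432 -0.001] toolx [-0.001  0.001 -1.   ] t 1.9 q [-0.52  0.46  0.24  1.35 -0.    0.6 ]
shift cm [0.05 0.09 2.7 ] rot [array([-0.04, -0.08,  0.01]), array([-1.3000e-01,  6.0000e-02, -1.7999e+02])]
[ 0.49097504 -0.23733316  0.34423754] [254.32167441 175.87965819]
```

View pics/w1.png

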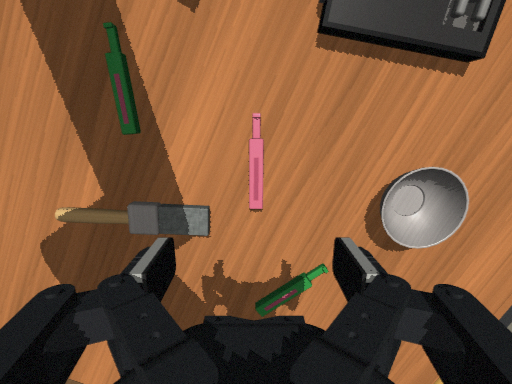

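The wrist view shows the loose lever at column 256, rows 115–210, tip up and heel at row 210. It is well between the jaws and aligned with them.

Run:
```python
from h import *
c=grab('wrist'); im=c[0][:,:,::-1]
hsv=cv2.cvtColor(im,cv2.COLOR_BGR2HSV)
m=((hsv[...,0]>155)&(hsv[...,1]>60)&(hsv[...,2]>60)).astype(np.uint8)
n,l,st,ce=cv2.connectedComponentsWithStats(m); i=1+np.argmax(st[1:,4]); print(st[i],ce[i])
for r in range(st[i,1],st[i,1]+st[i,3],6):
    x=np.where(l[r]==i)[0]; print(r,x.min(),x.max()+1,(ray(c,x.min(),r+.5,.016)*1000).round(1)[:2],(ray(c,x.max()+1,r+.5,.016)*1000).round(1)[:2])
b=st[i,1]+st[i,3]; print('heel bottom',b,ray(c,256,b,.016),ray(c,256,b,0.)) 
cv2.imwrite('pics/w1c.png',cv2.resize(im[100:225,210:300],None,fx=4,fy=4,interpolation=cv2.INTER_CUBIC))
```

```text
[ 249  113   14   95 1172] [255.47525597 164.36177474]
113 252 260 [ 486.5 -232.6] [ 495.  -228.5]
119 252 260 [ 489.4 -238.8] [ 498.  -234.7]
125 252 260 [ 492.4 -245. ] [ 501.  -240.9]
131 252 260 [ 495.4 -251.3] [ 504.1 -247.2]
137 252 260 [ 498.4 -257.7] [ 507.2 -253.6]
143 249 263 [ 498.2 -265.8] [ 513.6 -258.4]
149 249 263 [ 501.3 -272.4] [ 516.8 -265. ]
155 249 263 [ 504.5 -279. ] [ 520.1 -271.6]
161 249 263 [ 507.6 -285.7] [ 523.3 -278.2]
167 249 263 [ 510.9 -292.6] [ 526.6 -285. ]
173 249 263 [ 514.1 -299.4] [ 530.  -291.9]
179 249 263 [ 517.4 -306.4] [ 533.4 -298.8]
185 249 263 [ 520.7 -313.5] [ 536.8 -305.8]
191 249 263 [ 524.1 -320.7] [ 540.3 -312.9]
197 249 263 [ 527.6 -327.9] [ 543.8 -320.1]
203 249 262 [ 531.  -335.3] [ 546.3 -328. ]
heel bottom 208 [ 0.54189209 -0.33689522  0.016     ] [ 0.54436694 -0.34171976  0.        ]
```

View pics/w1c.png

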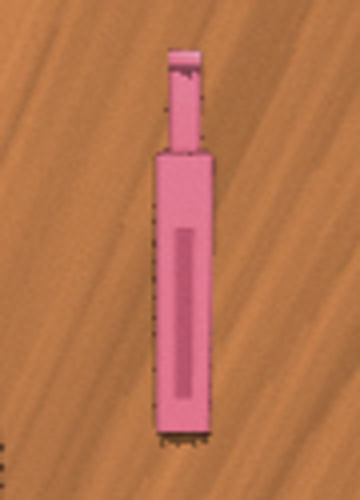

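Run:
```python
from h import *
f=cams.grab_frame('wrist'); K=f['camera_matrix']; M=np.array(f['mount']); print(K,M.round(3))
for u,v,y in((174,238,-.0427),(334,238,.0427),(174,268,-.0427),(334,268,.0427)):
    d=M[:3,:3]@np.linalg.inv(K)@[u,v,1]
    for yy in (y,-y):
        s=(yy-M[1,3])/d[1]
        if s>0: print(u,v,(M[:3,3]+s*d).round(4))
```

```text
[[265.81772457   0.         253.69957692]
 [  0.         265.81772457 194.39506204]
 [  0.           0.           1.        ]] [[-0.    -0.272  0.962 -0.121]
 [ 1.    -0.     0.     0.   ]
 [ 0.     0.962  0.272 -0.069]
 [ 0.     0.     0.     1.   ]]
174 238 [ 0.0101 -0.0427 -0.0074]
334 238 [ 0.0079  0.0427 -0.0084]
174 268 [ 0.0057 -0.0427  0.0082]
334 268 [0.0036 0.0427 0.0069]
```

>>> play_rows(
  steps=[
    [[0.2,0.3,-3,0,0,0],[0,0,-4,0,0,0],[0,0,-4,0,0,0],[0,0,-4,0,0,0],[0,0,-3,0,0,0],[0,0,-1.4,0,0,0],[0,0,0,0,0,0],[0,0,0,0,0,0]],
  ],
  grip=0,
)

```text
clock: 2.85
tcp_pos: [0.5238, -0.2974, 0.0309]
eef_rot: [0.614, 1.568, -0.51]
ft_force: [-0.8, -0.6, -0.3]
width: 0.0857
```

>>> play_rows(
  steps=[
    [[0,0,0,0,0,0],[0,0,0,0,0,0],[0,0,0,0,0,0],[0,0,0,0,0,0],[0,0,0,0,0,0],[0,0,0,0,0,0],[0,0,0,0,0,0],[0,0,0,0,0,0]],
  ],
  grip=1,
  squeeze=40,
)

```text
clock: 3.65
tcp_pos: [0.5233, -0.2968, 0.03]
eef_rot: [0.63, 1.57, -0.494]
ft_force: [-0.1, 1.1, 5.1]
width: 0.0168
```

Run:
```python
from h import *
print(manip.state()['width'],manip.state()['tcp_pos'],manip.state()['ft_force']); c=grab('wrist','w2.png')
```

```text
0.016833976532899753 [ 0.52327092 -0.2967708   0.02995939] [-0.1139157   1.09936711  5.11428596]
```

View pics/w2.png

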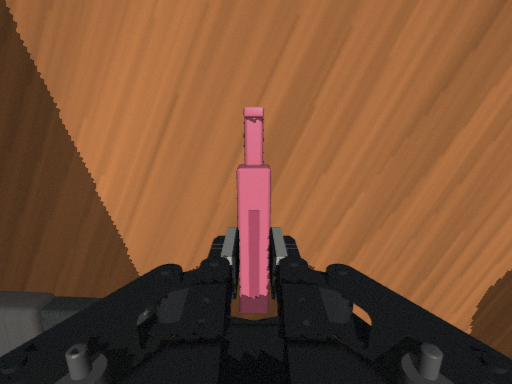

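The lever is gripped at mid-length, with an opening of 16.8 mm. Next I lift it and look at the case from above.

>>> play_rows(
  steps=[
    [[0,0,2,0,0,0],[0,0,4,0,0,0],[0,0,4,0,0,0],[0,0,4,0,0,0],[0,3,4,0,0,-2.3],[-0.5,4,2,0,0,-2.4],[0,4,0,0,0,-2.3],[0,4,0,0,0,-2.3],[0,3.5,0,0,0,0],[0,1,0,0,0,0]],
  ],
)

```text
clock: 4.7
tcp_pos: [0.5171, -0.0984, 0.2288]
eef_rot: [-2.487, 1.569, 2.514]
ft_force: [0.7, -0.8, -0.3]
width: 0.0166
```

>>> play_rows(
  steps=[
    [[0,0,0,0,0,0],[0,0,0,0,0,0]],
  ],
)

```text
clock: 4.9
tcp_pos: [0.5178, -0.1022, 0.229]
eef_rot: [-1.066, 1.57, -2.352]
ft_force: [0.2, 0.2, -0.4]
width: 0.0165
```

Run:
```python
from h import *
plan([.5185,-.0198,.23],16.3);print(manip.state()['width'],manip.state()['ft_force']); c=grab('wrist','w3.png')
```

```text
now [ 0.5178 -0.1022  0.229 ] tooly [ 0.96   0.28  -0.001] toolx [-0.001 -0.001 -1.   ] t 4.9 q [-0.19  0.31  0.03  1.3  -0.    1.09]
shift cm [0.07 8.24 0.1 ] rot [array([ 0.03, -0.03,  0.01]), array([-5.0000e-02, -5.0000e-02, -1.7999e+02])]
0.016456770812329154 [ 0.24971141  0.22968828 -0.35234711]
```

View pics/w3.png

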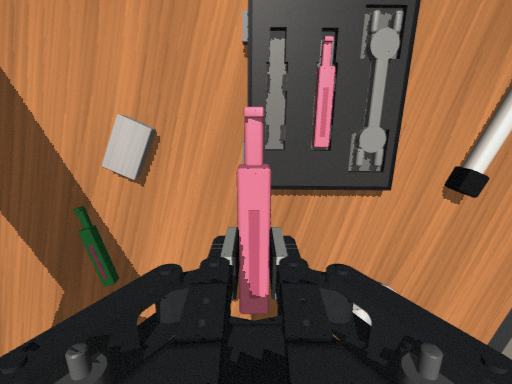

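The empty slot is at columns 266–286, rows 38–150. The seated lever is at (324,95) and the spanner at (378,85). The held lever is parallel to the slot. I zoom in for edges.

Run:
```python
from h import *
c=grab('wrist'); im=c[0][:,:,::-1]
o=cv2.resize(im[0:200,235:420],None,fx=4,fy=4,interpolation=cv2.INTER_CUBIC)
o=np.clip(o.astype(float)*1.8,0,255).astype(np.uint8)
cv2.imwrite('pics/w3c.png',o[:600]); cv2.imwrite('pics/w3d.png',o[400:])
```

```text
(no output)
```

View pics/w3c.png

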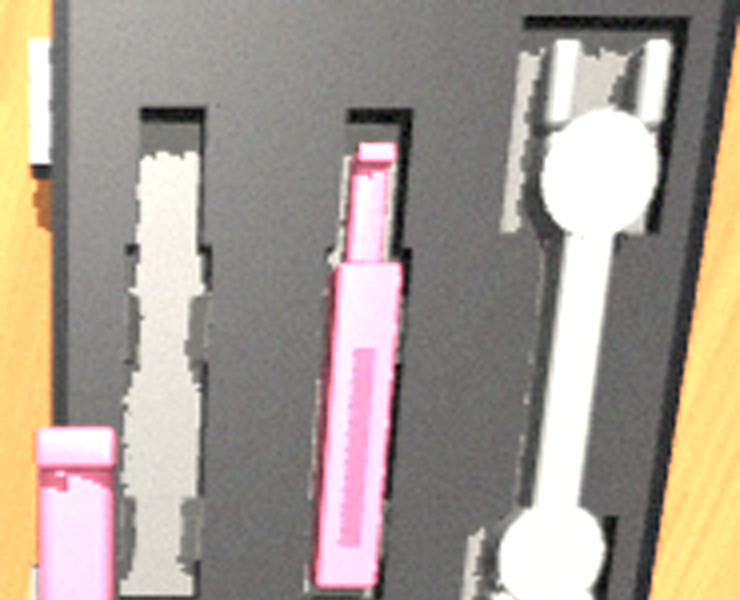

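View pics/w3d.png

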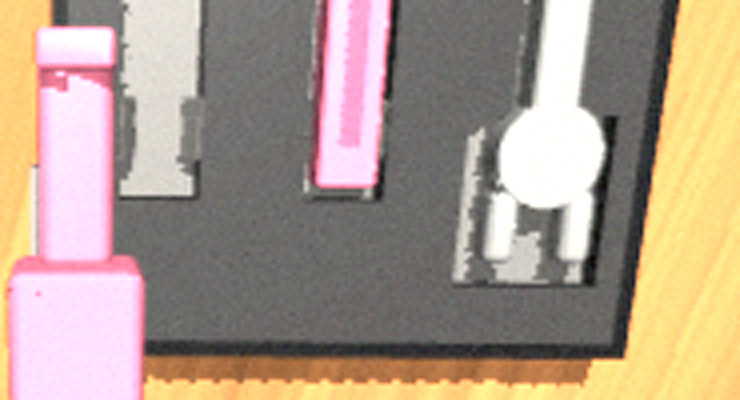

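Run:
```python
from h import *
c=grab('wrist')
P=lambda x,y,z: ray(c,235+x/4,y/4,z)[:2]
b=P(158,597,.024);t=P(173.5,108,.024); d=(t-b)/np.linalg.norm(t-b)
print('gap len(132)',np.linalg.norm(t-b),'ang',np.degrees(np.arctan2(d[1],d[0])),'origin',b+.049*d,t-.083*d)
print('mouth w',np.linalg.norm(P(118,595,.024)-P(198,598,.024)),np.linalg.norm(P(140,108,.024)-P(207,108,.024)))
h=P(346,586,.027);s=P(368,263,.027);e=(s-h)/np.linalg.norm(s-h)
print('lever2 len90',np.linalg.norm(h-s),np.degrees(np.arctan2(e[1],e[0])),(h+s)/2)
A=P(582,240,.03);B=P(558,510,.03);e=(B-A)/np.linalg.norm(B-A);print('sp',A,B,np.degrees(np.arctan2(e[1],e[0])))
E1=(P(562,42,.03)+P(662,42,.03))/2;E2=(P(498,660,.03)+P(575,660,.03))/2;print('sp ends',E1,E2,np.linalg.norm(E1-E2),(E1+E2)/2)
L=P(525,20,.024);Rr=P(690,20,.024);L2=P(453,683,.024);R2=P(597,683,.024);print('spslot',(L+Rr)/2,(L2+R2)/2,np.linalg.norm((L+Rr)/2-(L2+R2)/2),(L+Rr+L2+R2)/4)
```

```text
gap len(132) 0.13121551795447992 ang 105.58102517617671 origin [ 0.51966605 -0.01611125] [ 0.51987676 -0.0168669 ]
mouth w 0.024365243392397134 0.01812925613262141
lever2 len90 0.08872761252515855 106.22170707501225 [ 0.5733915  -0.00158198]
sp [0.61465047 0.06203037] [ 0.63684907 -0.00618717] -71.97464661131124
sp ends [0.60318088 0.10775458] [ 0.64813807 -0.04888018] 0.16295889093540208 [0.62565947 0.0294372 ]
spslot [0.60190466 0.11480426] [ 0.65032855 -0.05679002] 0.17829601400414966 [0.62611661 0.02900712]
```

Run:
```python
from h import *
f=cams.grab_frame('wrist'); K=f['camera_matrix']; M=np.array(f['mount'])
for u,v in((254,167.5),(254,108)):
    d=M[:3,:3]@np.linalg.inv(K)@[u,v,1]; s=(.014-M[0,3])/d[0]; print((M[:3,3]+s*d).round(4))
d=np.array([-.274,.962]); g=np.array([.5200,-.0168])-.0008*d
plan([*g,.10],15.9)
```

```text
[ 0.014   0.0004 -0.0451]
[ 0.014   0.0004 -0.0742]
now [ 0.5178 -0.1028  0.2291] tooly [ 0.96   0.279 -0.   ] toolx [-0. -0. -1.] t 5.1 q [-0.2   0.31  0.03  1.3  -0.    1.09]
shift cm [  0.24   8.53 -12.91] rot [array([ 0.01, -0.02, -0.28]), array([3.0000e-02, 1.0000e-02, 1.7972e+02])]
```

>>> play_rows(
  steps=[
    [[0.2,2.6,0,0,0,-0.3],[0,3,0,0,0,0],[0,2.2,-1,0,0,0],[0,0.8,-3,0,0,0],[0,0,-3,0,0,0],[0,0,-3,0,0,0],[0,0,-2.5,0,0,0],[0,0,0,0,0,0],[0,0,0,0,0,0],[0,0,0,0,0,0]],
  ],
)

```text
clock: 6.1
tcp_pos: [0.5212, -0.0161, 0.1059]
eef_rot: [1.249, 1.568, -0.044]
ft_force: [-0.1, 0.5, 0.1]
width: 0.0167
```

Run:
```python
from h import *
plan([.5202,-.0174,.05],15.9);print(manip.state()['width'],manip.state()['ft_force']); c=grab('wrist','w4.png')
d=np.array([-.274,.962]);n=np.array([.962,.274]);g=np.array([.52,-.0168])
for y,x in((83,9),(83,-9),(-49,12),(-49,-12),(49,12),(49,-12)): print(y,x,proj(c,[*(g+y*d/1000+x*n/1000),.024]).round(1))
```

```text
now [ 0.5212 -0.0161  0.1059] tooly [0.961 0.275 0.003] toolx [ 0.003 -0.    -1.   ] t 6.1 q [-0.03  0.39 -0.19  0.99 -0.    1.26]
shift cm [-0.1  -0.13 -5.59] rot [array([ 0.01,  0.17, -0.05]), array([-2.7000e-01,  1.0000e-02,  1.7995e+02])]
0.01672193558880488 [-0.12263697  0.50124866  0.14212761]
83 9 [263.7  99.4]
83 -9 [238.7  99.4]
-49 12 [265.5 262.7]
-49 -12 [237.5 262.8]
49 12 [267.2 147.1]
49 -12 [235.4 147. ]
```

View pics/w4.png

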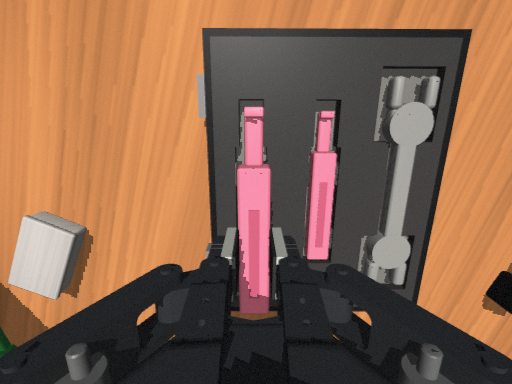

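The slot's narrow end is at columns 240–264, row 99, within 1 px of where I predicted it. I apply a small correction and lower.

>>> play_rows(
  steps=[
    [[-0.08,-0.1,-1,0,0.1,0],[0,0,-1.5,0,0,0],[0,0,-1.5,0,0,0],[0,0,-1,0,0,0],[0,0,-0.5,0,0,0],[0,0,0,0,0,0],[0,0,0,0,0,0]],
  ],
)

```text
clock: 6.85
tcp_pos: [0.5193, -0.0166, 0.0497]
eef_rot: [-1.739, 1.57, -3.03]
ft_force: [-0.3, -1.0, -0.4]
width: 0.0165
```

>>> play_rows(
  steps=[
    [[0,0,-0.2,0,0,0],[0,0,-0.2,0,0,0],[0,0,0,0,0,0],[0,0,0,0,0,0]],
  ],
)

```text
clock: 7.25
tcp_pos: [0.5194, -0.0167, 0.0466]
eef_rot: [-1.048, 1.57, -2.34]
ft_force: [-2.8, -0.6, 6.2]
width: 0.0168
```

Run:
```python
from h import *
plan([.5202,-.0174,.05],15.9); c=grab('wrist','w5.png'); s=grab('side','s5.png')
im=s[0][175:250,205:290,::-1]; cv2.imwrite('pics/s5c.png',cv2.resize(im,None,fx=7,fy=7,interpolation=cv2.INTER_CUBIC))
```

```text
now [ 0.5194 -0.0167  0.0466] tooly [ 0.961  0.275 -0.   ] toolx [-0. -0. -1.] t 7.25 q [-0.03  0.46 -0.26  0.85 -0.    1.26]
shift cm [ 0.08 -0.07  0.34] rot [array([ 0.02, -0.02, -0.09]), array([4.0000e-02, 4.0000e-02, 1.7991e+02])]
```

View pics/w5.png

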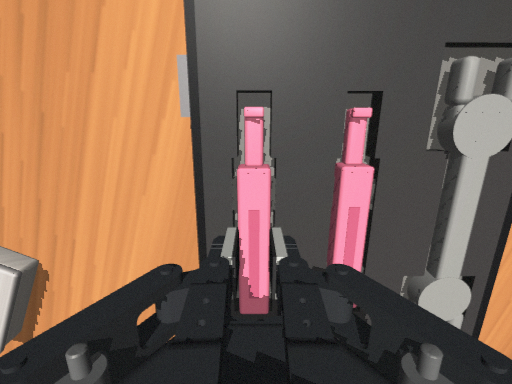

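View pics/s5c.png

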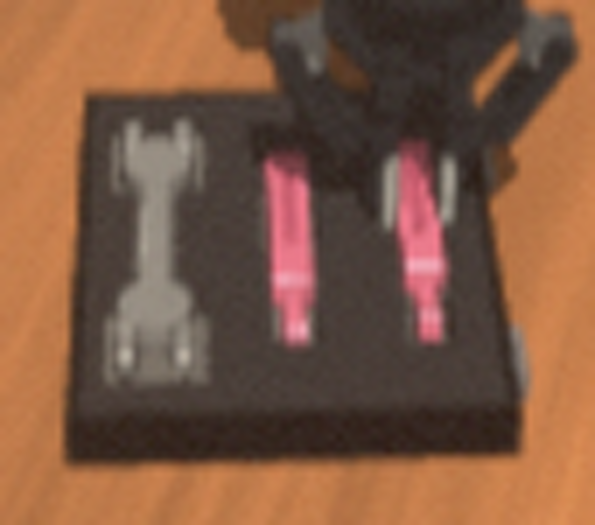

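The lever sits centred in its slot, resting on the pads with 6 N. I open the jaws a little and rise.

>>> play_rows(
  steps=[
    [[0,0,0,0,0,0],[0,0,0,0,0,0],[0,0,0,0,0,0],[0,0,0,0,0,0]],
  ],
  grip=0.6,
)

```text
clock: 7.75
tcp_pos: [0.5191, -0.0165, 0.0453]
eef_rot: [-1.886, 1.569, 3.106]
ft_force: [0.5, -0.0, 1.2]
width: 0.0343
```

>>> play_rows(
  steps=[
    [[0,0,1.5,0,0,0],[0,0,3,0,0,0],[0,0,3,0,0,0],[0,0,1.5,0,0,0],[0,0,0,0,0,0],[0,0,0,0,0,0]],
  ],
)

```text
clock: 8.35
tcp_pos: [0.5188, -0.0165, 0.1349]
eef_rot: [-1.86, 1.569, 3.132]
ft_force: [0.1, 0.3, -0.2]
width: 0.0341
```

>>> play_rows(
  steps=[
    [[0,0,0,0,0,0],[0,0,0,0,0,0],[0,0,0,0,0,0],[0,0,0,0,0,0],[0,0,0,0,0,0],[0,0,0,0,0,0]],
  ],
  grip=1,
)

```text
clock: 8.95
tcp_pos: [0.519, -0.0166, 0.1352]
eef_rot: [-1.854, 1.569, 3.138]
ft_force: [0.0, 0.3, 0.8]
width: -0.0003
```

Run:
```python
from h import *
plan([.5202,-.0174,.05],15.9); print(manip.state()['width'],manip.state()['ft_force']);c=grab('wrist','w6.png')
```

```text
now [ 0.519  -0.0166  0.1352] tooly [ 0.961  0.276 -0.002] toolx [-0.002  0.    -1.   ] t 8.95 q [-0.03  0.36 -0.15  1.06 -0.    1.26]
shift cm [ 0.12 -0.08 -8.52] rot [array([-0.  , -0.11, -0.1 ]), array([ 1.700e-01, -0.000e+00,  1.799e+02])]
-0.00033141693251084747 [0.03079188 0.34591726 0.83793436]
```

View pics/w6.png

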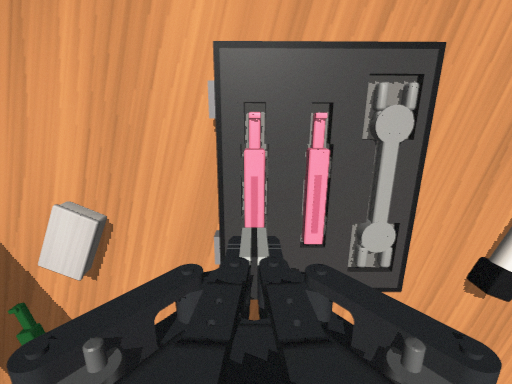

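Released: the lever at columns 244–266 is straight in its slot. Next I press the neck with shut fingertips.

>>> play_rows(
  steps=[
    [[-0.5,1.7,0,0,0,0],[-0.5,1.8,-2,0,0,0],[0,0,-3,0,0,0],[0,0,-2,0,0,0],[0,0,-0.9,0,0,0],[0,0,0,0,0,0],[0,0,0,0,0,0]],
  ],
)

```text
clock: 9.7
tcp_pos: [0.5097, 0.0183, 0.057]
eef_rot: [-1.661, 1.57, -2.953]
ft_force: [0.5, 0.4, 0.7]
width: 0.0001
```

>>> play_rows(
  steps=[
    [[0,0,-0.2,0,0,0],[0,0,-0.2,0,0,0],[0,0,-0.1,0,0,0],[0,0,0,0,0,0],[0,0,0,0,0,0]],
  ],
)

```text
clock: 10.2
tcp_pos: [0.5104, 0.0185, 0.0533]
eef_rot: [1.425, 1.569, 0.133]
ft_force: [-1.8, 0.4, 8.9]
width: -0.0002
```

>>> play_rows(
  steps=[
    [[0,0,-0.1,0,0,0],[0,0,-0.1,0,0,0],[0,0,0,0,0,0],[0,0,0,0,0,0]],
  ],
)

```text
clock: 10.6
tcp_pos: [0.5105, 0.0187, 0.0515]
eef_rot: [1.606, 1.569, 0.314]
ft_force: [-2.4, 1.1, 10.2]
width: -0.0002
```

>>> play_rows(
  steps=[
    [[0,0,-0.1,0,0,0],[0,0,-0.1,0,0,0],[0,0,0,0,0,0],[0,0,0,0,0,0]],
  ],
)

```text
clock: 11.0
tcp_pos: [0.5106, 0.0186, 0.051]
eef_rot: [1.449, 1.568, 0.157]
ft_force: [-5.5, 0.5, 20.7]
width: -0.0002
```

>>> play_rows(
  steps=[
    [[0,0,-0.1,0,0,0],[0,0,-0.1,0,0,0],[0,0,0,0,0,0],[0,0,0,0,0,0]],
  ],
)

```text
clock: 11.4
tcp_pos: [0.5108, 0.018, 0.0494]
eef_rot: [1.059, 1.567, -0.233]
ft_force: [-5.6, -0.9, 23.9]
width: 0.0001
```

>>> play_rows(
  steps=[
    [[0,0,-0.1,0,0,0],[0,0,0,0,0,0],[0,0,0,0,0,0]],
  ],
)

```text
clock: 11.7
tcp_pos: [0.5107, 0.0179, 0.049]
eef_rot: [1.01, 1.567, -0.282]
ft_force: [-8.4, -1.2, 27.0]
width: 0.0001
```

>>> play_rows(
  steps=[
    [[0,0,1,0,0,0],[0,0,2,0,0,0],[0.3,-1.2,0,0,0,0],[0.7,-2.4,0,0,0,0],[0.7,-2.4,0,0,0,0],[0.3,-1.1,0,0,0,0],[0,0,-1,0,0,0],[0,0,0,0,0,0],[0,0,0,0,0,0]],
  ],
)

```text
clock: 12.6
tcp_pos: [0.5279, -0.0518, 0.0632]
eef_rot: [-1.988, 1.566, 3.005]
ft_force: [0.5, -0.1, -0.5]
width: -0.0002
```

Run:
```python
from h import *
d=np.array([-.274,.962]); plan([*(np.array([.5193,-.0166])-.037*d),.057],15.9); print(manip.state()['ft_force'])
c=grab('wrist','w7.png')
```

```text
now [ 0.5279 -0.0518  0.0632] tooly [ 0.961  0.276 -0.004] toolx [-0.004  0.001 -1.   ] t 12.6 q [-0.1   0.46 -0.21  0.91  0.    1.19]
shift cm [ 0.16 -0.04 -0.62] rot [array([-0.03, -0.25, -0.15]), array([ 3.9000e-01, -5.0000e-02,  1.7985e+02])]
[ 0.50167401 -0.06148425 -0.45504764]
```

View pics/w7.png

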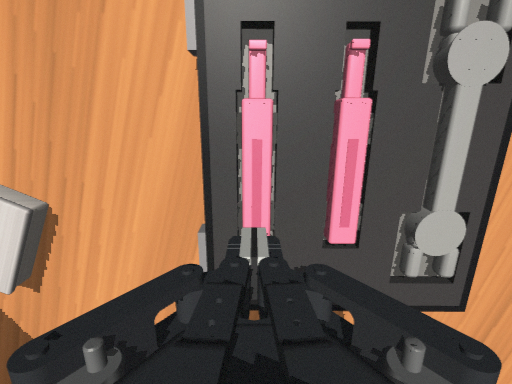

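The neck is down and the lever is straight, with its wide part at columns 243–272. Next I press the heel.

>>> play_rows(
  steps=[
    [[0.16,0,-0.4,0,-0.2,0],[0,0,-0.3,0,0,0],[0,0,-0.3,0,0,0],[0,0,-0.2,0,0,0],[0,0,0,0,0,0],[0,0,0,0,0,0]],
  ],
)

```text
clock: 13.25
tcp_pos: [0.5306, -0.0525, 0.0523]
eef_rot: [1.315, 1.569, 0.023]
ft_force: [0.5, 0.9, 0.6]
width: -0.0002
```

>>> play_rows(
  steps=[
    [[0,0,-0.1,0,0,0],[0,0,-0.1,0,0,0],[0,0,0,0,0,0],[0,0,0,0,0,0]],
  ],
)

```text
clock: 13.65
tcp_pos: [0.5306, -0.0526, 0.0503]
eef_rot: [1.307, 1.569, 0.015]
ft_force: [-0.1, -0.2, -0.1]
width: -0.0002
```

>>> play_rows(
  steps=[
    [[0,0,-0.1,0,0,0],[0,0,-0.1,0,0,0],[0,0,0,0,0,0],[0,0,0,0,0,0]],
  ],
)

```text
clock: 14.05
tcp_pos: [0.5309, -0.0526, 0.0491]
eef_rot: [1.205, 1.568, -0.086]
ft_force: [-2.4, -0.5, 5.6]
width: -0.0001
```

>>> play_rows(
  steps=[
    [[0,0,-0.1,0,0,0],[0,0,-0.1,0,0,0],[0,0,0,0,0,0],[0,0,0,0,0,0]],
  ],
)

```text
clock: 14.45
tcp_pos: [0.5309, -0.0526, 0.049]
eef_rot: [1.192, 1.567, -0.1]
ft_force: [-5.6, 0.2, 18.4]
width: 0.0003
```

>>> play_rows(
  steps=[
    [[0,0,-0.1,0,0,0],[0,0,-0.1,0,0,0],[0,0,0,0,0,0],[0,0,0,0,0,0]],
  ],
)

```text
clock: 14.85
tcp_pos: [0.531, -0.0527, 0.0489]
eef_rot: [1.191, 1.566, -0.1]
ft_force: [-11.3, 1.3, 30.5]
width: 0.0003
```

The heel hits a hard stop at TCP z 0.049, which is home. I re-check the neck.

>>> play_rows(
  steps=[
    [[0,0,1.2,0,0,0],[0,0,1,0,0,0],[-0.5,1.8,0,0,0,0],[-0.8,2.8,0,0,0,0],[-0.5,1.8,0,0,0,0],[-0.2,0.7,-0.8,0,0,0],[0,0,-0.5,0,0,0],[0,0,0,0,0,0]],
  ],
)

```text
clock: 15.65
tcp_pos: [0.5099, 0.018, 0.052]
eef_rot: [-1.019, 1.57, -2.311]
ft_force: [0.4, 0.4, -0.5]
width: -0.0001
```

>>> play_rows(
  steps=[
    [[0,0,-0.2,0,0,0],[0,0,-0.2,0,0,0],[0,0,-0.2,0,0,0],[0,0,-0.1,0,0,0],[0,0,0,0,0,0],[0,0,0,0,0,0]],
  ],
)

```text
clock: 16.25
tcp_pos: [0.511, 0.0177, 0.049]
eef_rot: [1.155, 1.567, -0.138]
ft_force: [-6.4, -0.6, 20.0]
width: -0.0
```

>>> play_rows(
  steps=[
    [[0,0,-0.1,0,0,0],[0,0,-0.1,0,0,0],[0,0,0,0,0,0],[0,0,0,0,0,0]],
  ],
)

```text
clock: 16.65
tcp_pos: [0.5111, 0.0177, 0.0489]
eef_rot: [1.198, 1.566, -0.094]
ft_force: [-11.1, -1.5, 33.5]
width: 0.0003
```

Both lever ends are hard-stopped at z 0.049. Now the spanner: I rise and look.

>>> play_rows(
  steps=[
    [[0,0,2,0,0,0],[0,0,3,0,0,0],[0,0,3,0,0,0],[2.5,-1,2,0,0,0],[3,-1,0,0,0,0],[3,-1,0,0,0,0],[2.5,-1,0,0,0,0],[0,0,0,0,0,0],[0,0,0,0,0,0]],
  ],
)

```text
clock: 17.55
tcp_pos: [0.6204, -0.0222, 0.1435]
eef_rot: [1.699, 1.57, 0.406]
ft_force: [-0.4, 0.4, -1.1]
width: -0.0002
```

Run:
```python
from h import *
plan([.6384,-.0141,.06],15.9); print(manip.state()['ft_force'])
c=grab('wrist','w8.png')
for p in ([.6384,-.0141,.03],[.6138,.0725,.03]): print(proj(c,p))
cv2.imwrite('pics/w8c.png',cv2.resize(c[0][40:340,100:400,::-1],None,fx=2,fy=2,interpolation=cv2.INTER_CUBIC))
```

```text
now [ 0.6204 -0.0222  0.1435] tooly [0.962 0.274 0.   ] toolx [ 0.  0. -1.] t 17.55 q [-0.04  0.54  0.16  1.19  0.    1.26]
shift cm [ 1.8   0.81 -8.35] rot [array([-0.01,  0.02, -0.03]), array([-3.0000e-02, -1.0000e-02,  1.7997e+02])]
[-0.35960458  0.44232373 -1.13190336]
[274.67553823 194.07950889]
[277.13815244  89.0658738 ]
```

View pics/w8c.png

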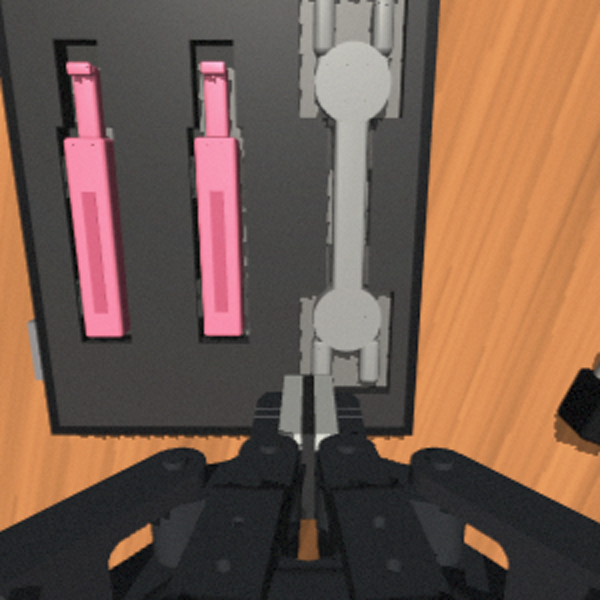

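Both levers look equally seated. The spanner press points project onto its heads, at crop (349,308) and (354,98). I press end a.

>>> play_rows(
  steps=[
    [[0.9,0.4,-2,0,0,0],[0.9,0.4,-2.5,0,0,0],[0,0,-2.5,0,0,0],[0,0,-1,0,0,0],[0,0,-0.3,0,0,0],[0,0,0,0,0,0],[0,0,0,0,0,0]],
  ],
)

```text
clock: 18.3
tcp_pos: [0.6394, -0.0136, 0.0629]
eef_rot: [1.278, 1.567, -0.014]
ft_force: [0.6, 0.3, 0.4]
width: 0.0
```

>>> play_rows(
  steps=[
    [[0,0,-0.2,0,0,0],[0,0,-0.2,0,0,0],[0,0,-0.1,0,0,0],[0,0,0,0,0,0],[0,0,0,0,0,0]],
  ],
)

```text
clock: 18.8
tcp_pos: [0.6386, -0.0136, 0.0563]
eef_rot: [1.289, 1.569, -0.003]
ft_force: [-0.4, -0.2, 0.2]
width: 0.0001
```

>>> play_rows(
  steps=[
    [[0,0,-0.1,0,0,0],[0,0,-0.1,0,0,0],[0,0,-0.1,0,0,0],[0,0,0,0,0,0],[0,0,0,0,0,0]],
  ],
)

```text
clock: 19.3
tcp_pos: [0.6387, -0.0136, 0.0534]
eef_rot: [1.251, 1.569, -0.04]
ft_force: [-0.8, 0.8, 1.6]
width: -0.0
```

>>> play_rows(
  steps=[
    [[0,0,-0.1,0,0,0],[0,0,-0.1,0,0,0],[0,0,-0.1,0,0,0],[0,0,0,0,0,0],[0,0,0,0,0,0]],
  ],
)

```text
clock: 19.8
tcp_pos: [0.6392, -0.0139, 0.0516]
eef_rot: [1.11, 1.567, -0.182]
ft_force: [-2.4, -1.3, 7.5]
width: -0.0001
```

>>> play_rows(
  steps=[
    [[0,0,-0.1,0,0,0],[0,0,-0.1,0,0,0],[0,0,0,0,0,0],[0,0,0,0,0,0]],
  ],
)

```text
clock: 20.2
tcp_pos: [0.6392, -0.0136, 0.0503]
eef_rot: [1.274, 1.567, -0.018]
ft_force: [-3.6, -0.0, 10.4]
width: -0.0002
```

>>> play_rows(
  steps=[
    [[0,0,-0.1,0,0,0],[0,0,-0.1,0,0,0],[0,0,0,0,0,0],[0,0,0,0,0,0]],
  ],
)

```text
clock: 20.6
tcp_pos: [0.6393, -0.0136, 0.0502]
eef_rot: [1.286, 1.566, -0.006]
ft_force: [-5.9, -0.2, 19.5]
width: -0.0
```

>>> play_rows(
  steps=[
    [[0,0,-0.1,0,0,0],[0,0,-0.1,0,0,0],[0,0,0,0,0,0],[0,0,0,0,0,0]],
  ],
)

```text
clock: 21.0
tcp_pos: [0.6394, -0.0135, 0.05]
eef_rot: [1.3, 1.565, 0.009]
ft_force: [-9.4, -0.9, 26.4]
width: 0.0001
```

>>> play_rows(
  steps=[
    [[0,0,1.5,0,0,0],[0,0,1.5,0,0,0],[-0.5,1.8,0,0,0,0],[-0.7,2.5,0,0,0,0],[-0.7,2.5,0,0,0,0],[-0.5,1.7,0,0,0,0],[0,0,-0.5,0,0,0],[0,0,0,0,0,0],[0,0,0,0,0,0]],
  ],
)

```text
clock: 21.9
tcp_pos: [0.6145, 0.0709, 0.0687]
eef_rot: [0.817, 1.57, -0.475]
ft_force: [0.4, 0.5, 0.4]
width: -0.0001
```

>>> play_rows(
  steps=[
    [[0,0,-0.5,0,0,0],[0,0,-0.3,0,0,0],[0,0,-0.2,0,0,0],[0,0,-0.2,0,0,0],[0,0,-0.1,0,0,0],[0,0,0,0,0,0],[0,0,0,0,0,0]],
  ],
)

```text
clock: 22.6
tcp_pos: [0.6147, 0.0715, 0.0564]
eef_rot: [1.313, 1.569, 0.021]
ft_force: [0.4, -0.8, -0.1]
width: 0.0004
```

>>> play_rows(
  steps=[
    [[0,0,-0.1,0,0,0],[0,0,-0.1,0,0,0],[0,0,-0.1,0,0,0],[0,0,0,0,0,0],[0,0,0,0,0,0]],
  ],
)

```text
clock: 23.1
tcp_pos: [0.6148, 0.0715, 0.0534]
eef_rot: [1.326, 1.569, 0.034]
ft_force: [0.1, 0.4, 1.3]
width: 0.0001
```

>>> play_rows(
  steps=[
    [[0,0,-0.1,0,0,0],[0,0,-0.1,0,0,0],[0,0,0,0,0,0],[0,0,0,0,0,0]],
  ],
)

```text
clock: 23.5
tcp_pos: [0.6152, 0.0717, 0.0526]
eef_rot: [1.464, 1.567, 0.173]
ft_force: [-1.5, 0.2, 6.5]
width: -0.0002
```

>>> play_rows(
  steps=[
    [[0,0,-0.1,0,0,0],[0,0,-0.1,0,0,0],[0,0,0,0,0,0],[0,0,0,0,0,0]],
  ],
)

```text
clock: 23.9
tcp_pos: [0.6149, 0.0717, 0.0499]
eef_rot: [1.479, 1.568, 0.188]
ft_force: [-0.8, 1.2, 4.5]
width: -0.0001
```

>>> play_rows(
  steps=[
    [[0,0,-0.1,0,0,0],[0,0,-0.1,0,0,0],[0,0,0,0,0,0],[0,0,0,0,0,0]],
  ],
)

```text
clock: 24.3
tcp_pos: [0.6149, 0.0717, 0.0495]
eef_rot: [1.433, 1.568, 0.142]
ft_force: [-5.0, 0.8, 14.5]
width: 0.0001
```

>>> play_rows(
  steps=[
    [[0,0,-0.1,0,0,0],[0,0,-0.1,0,0,0],[0,0,0,0,0,0],[0,0,0,0,0,0]],
  ],
)

```text
clock: 24.7
tcp_pos: [0.6149, 0.0716, 0.0492]
eef_rot: [1.41, 1.567, 0.119]
ft_force: [-7.9, 0.4, 22.8]
width: 0.0002
```

Snapped in at b. I press once more at b, then go back to a.

>>> play_rows(
  steps=[
    [[0,0,-0.1,0,0,0],[0,0,0,0,0,0],[0,0,0,0,0,0]],
  ],
)

```text
clock: 25.0
tcp_pos: [0.6149, 0.0715, 0.049]
eef_rot: [1.392, 1.566, 0.101]
ft_force: [-9.0, 0.6, 25.6]
width: -0.0
```

>>> play_rows(
  steps=[
    [[0,0,1.5,0,0,0],[0,0,1.2,0,0,0],[0.5,-1.8,0,0,0,0],[0.7,-2.5,0,0,0,0],[0.7,-2.5,0,0,0,0],[0.5,-1.8,-0.5,0,0,0],[0,0,-0.8,0,0,0],[0,0,-0.3,0,0,0],[0,0,0,0,0,0]],
  ],
)

```text
clock: 25.9
tcp_pos: [0.6373, -0.014, 0.0536]
eef_rot: [-2.121, 1.569, 2.871]
ft_force: [-1.2, 0.2, 0.0]
width: 0.0003
```

>>> play_rows(
  steps=[
    [[0,0,-0.2,0,0,0],[0,0,-0.2,0,0,0],[0,0,-0.2,0,0,0],[0,0,0,0,0,0],[0,0,0,0,0,0]],
  ],
)

```text
clock: 26.4
tcp_pos: [0.6386, -0.0143, 0.0494]
eef_rot: [1.288, 1.569, -0.004]
ft_force: [-1.3, 1.0, 0.3]
width: 0.0002
```

>>> play_rows(
  steps=[
    [[0,0,-0.2,0,0,0],[0,0,0,0,0,0],[0,0,0,0,0,0]],
  ],
)

```text
clock: 26.7
tcp_pos: [0.6388, -0.0144, 0.0491]
eef_rot: [1.412, 1.568, 0.121]
ft_force: [-2.8, 1.0, 8.5]
width: -0.0003
```

>>> play_rows(
  steps=[
    [[0,0,-0.2,0,0,0],[0,0,0,0,0,0],[0,0,0,0,0,0]],
  ],
)

```text
clock: 27.0
tcp_pos: [0.6389, -0.0144, 0.049]
eef_rot: [1.392, 1.567, 0.101]
ft_force: [-7.2, 1.1, 16.8]
width: 0.0002
```

>>> play_rows(
  steps=[
    [[0,0,1.4,0,0,0],[0,0,1.2,0,0,0],[-0.5,1.8,0,0,0,0],[-0.7,2.5,0,0,0,0],[-0.7,2.5,0,0,0,0],[-0.5,1.8,-0.5,0,0,0],[0,0,-0.8,0,0,0],[0,0,-0.5,0,0,0],[0,0,-0.3,0,0,0],[0,0,0,0,0,0]],
  ],
)

```text
clock: 28.0
tcp_pos: [0.6146, 0.0706, 0.0497]
eef_rot: [0.987, 1.57, -0.306]
ft_force: [1.2, 0.3, -0.0]
width: 0.0
```

>>> play_rows(
  steps=[
    [[0,0,-0.1,0,0,0],[0,0,0,0,0,0],[0,0,0,0,0,0]],
  ],
)

```text
clock: 28.3
tcp_pos: [0.6148, 0.071, 0.0493]
eef_rot: [1.29, 1.569, -0.003]
ft_force: [-0.1, -0.4, 0.3]
width: -0.0001
```

>>> play_rows(
  steps=[
    [[0,0,-0.2,0,0,0],[0,0,0,0,0,0],[0,0,0,0,0,0]],
  ],
)

```text
clock: 28.6
tcp_pos: [0.6149, 0.0711, 0.0491]
eef_rot: [1.148, 1.568, -0.144]
ft_force: [-3.5, -2.1, 9.4]
width: -0.0002
```

Both spanner ends are home, with free contact at about 0.0492. I retreat and look.

>>> play_rows(
  steps=[
    [[0,0,2,0,0,0],[0,0,3,0,0,0],[0,0,4,0,0,0],[-2,-3,4,0,0,0],[-3,-4,2,0,0,0],[-3,-4,0,0,0,0],[-2,-4,0,0,0,0],[0,-2,0,0,0,0],[0,0,0,0,0,0],[0,0,0,0,0,0]],
  ],
)

```text
clock: 29.6
tcp_pos: [0.5183, -0.0938, 0.1932]
eef_rot: [1.483, 1.569, 0.19]
ft_force: [0.4, -0.6, -0.5]
width: -0.0001
```

Run:
```python
from h import *
print(manip.state()['tcp_pos'])
c=grab('wrist','w9.png'); t=grab('top','t9.png'); s=grab('side')
cv2.imwrite('pics/s9c.png',cv2.resize(s[0][175:250,205:290,::-1],None,fx=7,fy=7,interpolation=cv2.INTER_CUBIC))
```

```text
[ 0.51825813 -0.09376558  0.19316378]
```

View pics/w9.png

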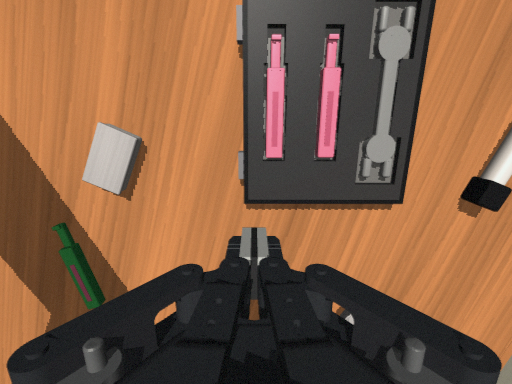

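View pics/s9c.png

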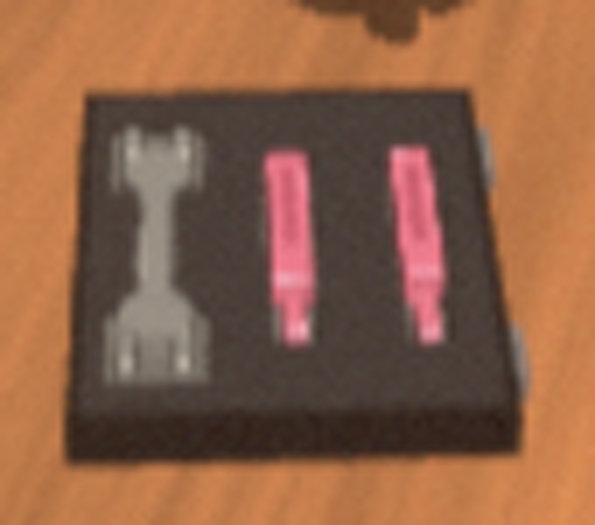

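View pics/t9.png

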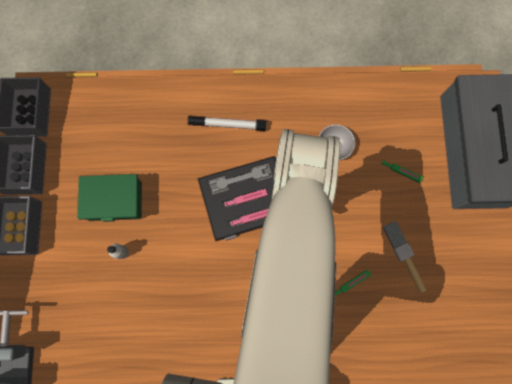

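The pictures show both pink levers parallel and level with each other (heels at wrist rows 158–160). The spanner is low in its slot, and the other things are unmoved.

```bash
python3 -c "
from rig import manip
print(manip.hand_in(), manip.state()['clock'])"
```

```text
the job is handed in; nothing more can be done
the job is handed in; nothing more can be done
```

The case is packed and handed in after about 30 s of the 72 s allowed; no verdict came back.

- **Lever:** I laid the loose pink lever in the empty cutout at case x = -56 mm, narrow tip at the narrow end. I pressed the neck, then the heel, then the neck again. Both ends met a hard stop with the TCP at z ≈ 49 mm, which puts the lever's top at about 27 mm, the home height.
- **Spanner:** I pressed it at end a, end b, then both again. The first press at end a stopped about 1 mm high while end b was still up. After end b went in, both ends stopped at about 49 mm.
- **Forces:** the vertical push, read at the end of each move, stayed at or below about 34 N.
- **Last pictures:** both levers look straight and level with each other, and the spanner looks low in its cutout. Everything else in view has not moved; the arm hid part of the top view, including some of the bowl and a green lever. The pictures alone are too coarse to confirm height to the millimetre, so "home" rests on the contact heights.

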